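Roll a sample tube onto the read line and read it

ROBOT

A 6-joint arm with a two-finger parallel gripper is mounted at the origin on a cart in front of the work surface, level with it; the furniture and walls round the work are solid. World frame = base frame: x ahead of the robot, y to its left, z up, the work surface at z = 0. Lengths are in mm, angles in degrees, forces in N, time in s.
With the tool pointing down it reaches from about 350 to 875 mm from the base axis. Payload 4.2 kg.
Tool frame: the origin (TCP) lies at the very end of the fingers, on their centre line; the grasp point (between the pads) lies robot.grasp_offset behind it (robot.grasp_offset is the distance from the TCP to the grasp point, in mm); z points along the fingers, y is the line along which they close (so a half turn about z gives the same grasp; the last joint's range is limited). The gripper opens to 87 mm and grips with 3 to 60 N. Pads are 19 mm wide; open, the fingers measure 117 mm over their backs; the gripper's body (75 mm by 190 mm) begins 51 mm behind the grasp point.
Start: joints at [-58.35, 22.042, 0.453, 0, -68.411, -14.817], TCP at [181.011, -598.193, 222.55] pointing down, gripper open.
Joint ranges: [-179.83, 179.83], [-69.29, 118.12], [-61.27, 80.66], [-181.25, 117.63], [-171.15, -9.14], [-177.46, 177.46]. Speed limits (degrees/s): [159.86, 159.86, 180, 180, 180, 180].

INTERFACE

Orientations are given as [roll, pitch, yaw] about the fixed x, y, z axes, in that order (R = Rz(yaw) Ry(pitch) Rx(roll)).
In Python, from rig import robot gives the robot as it stands.
- The arm moves only by the tool shift_gripper, called by a JSON object that holds its "method" and its "body". Schema: {"type":"object","properties":{"segments":{"type":"array","items":{"type":"array","items":{"type":"array","items":{"type":"number"},"minItems":7,"maxItems":7},"minItems":1,"maxItems":5},"minItems":1,"maxItems":1},"only":{"type":"string"},"quiet":{"type":"boolean"},"lines":{"type":"string"}},"required":["segments"],"additionalProperties":false}. segments is a list that holds a single list of rows (three levels of brackets), with 1 to 5 rows, each of 7 numbers: dx, dy, dz in shares of the most that a row can go, 1 being 62.5 mm, then a rotation vector rx, ry, rz in shares of 180 degrees (1.0 is 180 degrees), then the finger opening in mm; each row shifts and turns the commanded pose from where the row before left it, along the tool's axes as they then stand; what a row does not reach is not made up. A row lasts 1/8 s, in which the tool goes at most 62.5 mm and 10.7 degrees, less where a joint would pass 70% of its speed; a pose out of reach is approached as far as the arm can. The fingers move at their own pace and stop on an object; the grip force is fixed at half the most. Time passes only in rows, so rows that do not move let the fingers close. The tool returns the time, the measured TCP pose, the force, the opening and the grip force at its end. only (a regular expression) keeps the lines of the reply that match it, lines (a string "A,B") keeps lines A to B, and quiet returns only ok. Shift and turn numbers lie between -1 and 1, and a call with a number outside is refused. Input that does not fit is refused with a message, and nothing moves.
- robot.get_obs(): the state, without advancing time (a new reading comes with each control period).
- robot.grab_frame(name): name is "scene" or "top"; returns a dict with "img" (480x640x3 uint8, blue, green, red), "fx", "fy", "cx", "cy" (pixels), "R" (3x3) and "t" (3): a world point X has camera coordinates R X + t. Camera axes: x right, y down, z forward; pixel columns grow to the right and rows downward; lengths in mm; the calibration is good to about 2 mm. A picture is of the moment at which its call begins. There is no depth.
- robot.sign_off(): hands the job in; it is judged then, once.
The state is a dict: "time": time; "qpos": joint angles; "joint_velocities": joint speeds; "joint_torque": joint torques, N m; "eef_pos": TCP position; "orientation": TCP orientation; "wrist_force": force on the tool from outside, world axes, zero at the start; "torque": the same for the moment, N m; "finger_gap": finger opening in mm; "grasp_force": force on a finger pad.
Only numpy, scipy, OpenCV 4.12 (cv2) and the standard library are available. Lean on these libraries where they do the work, as an engineer would, in place of code of your own. Each camera call takes 0.05 s, during which the arm holds its last target. There are 200 camera calls.

TASK

On the flat tube reader, push the top of the longer of the two sample tubes sideways with the fingertips so that it rolls across the plate and comes to rest sunk in the slot that marks the read line, lying straight along it. Then press the reader's round key fully down and let it go. It must roll, not be slid or picked up; do not press the key before it lies in the slot, and leave the short tube and the rack and the bottle beside the reader where they are.

Things in the scene. Friction and masses are not known exactly. Their poses are not given: they have to be found in the camera images.
- reader: Flat tube reader fixed to the bench: grey housing 122 mm deep (its x, -76 to +46) and 156 mm wide (its y) under a flat metal plate (x -43 to +46) whose top is 24 mm above the bench. Rims at its left and right (y = +-76) stand 6 mm above the plate. The apron in front, level with the plate, carries the key. Origin: on the bench under the middle of the read line; x away from the robot, y left, z up.
- line (a point): Middle of the read line, at the plate's top. The line is a dark slot, 12 mm wide and 5 mm deep, across the whole plate along the reader's x; a thin black line on the apron continues it. A 20 mm tube in the slot rests on its two edges, sunk 2 mm: axis 32 mm above the bench, against 34 mm on the plate.
- long_tube: The longer of the two lying tubes, the one to read: 66 mm long, 20 mm thick all along, about 35 g, clear, rounded bottom, label all round, white screw cap at its +x end. It starts on the plate 43 to 60 mm left or right of the read line and within about 6 degrees of parallel to it, and rolls freely. Origin: middle of its axis; x along the axis, y and z turn as it rolls.
- short_tube: The shorter sample tube, 40 mm long, otherwise like the long one (20 mm in diameter, same cap and label), lying on the plate on the other side of the read line. It stays where it is. Origin: the middle of its axis; x along the axis.
- read_key (a joint): Travel of the reader's round white key: 0 m up, 0.005 m fully down; a spring brings it back and fully down takes 3.6 N.
- read_key_top (a point): Centre of the key's top, to be pressed straight down; the key is 18 mm across, stands 7 mm above the apron inside a thin black bezel on the left part of the front apron, 59 mm nearer the robot than the middle of the read line and 45 mm left of it (along the reader's axes).
- rack: Bystander: grey tube rack with one capped tube, 56 x 159 x 88 mm, standing lengthwise to the right of the reader. Origin: centre of its underside.
- stain: Bystander: white reagent bottle with a blue cap, 42 mm across, 78 mm tall, standing behind the reader, right of the blue photometer. Origin: centre of its underside.

How it is judged (in metres and radians):
On the way, in this order (a step that is already met when the one before it is completed fails the run):
1. the long tube is turned well over by rolling on the plate (angle between long_tube's own z axis and vertical above 2 rad and z of long_tube in the frame of reader below 0.038 m), for 0.02 s.
2. the long tube lies still in the slot of the read line (y of long_tube in the frame of reader between -0.003 and 0.003 m and x of long_tube in the frame of reader between -0.014 and 0.014 m and z of long_tube in the frame of reader below 0.0332 m and angle between the x axis of long_tube and the x axis of reader, either way round below 0.07 rad and linear speed of long_tube below 0.02 m/s), for 0.2 s.
3. the key is pressed down with the long tube in the slot (value of joint read_key above 0.004 m and y of long_tube in the frame of reader between -0.003 and 0.003 m and x of long_tube in the frame of reader between -0.014 and 0.014 m and z of long_tube in the frame of reader below 0.0332 m and angle between the x axis of long_tube and the x axis of reader, either way round below 0.07 rad), for 0.04 s.
At the end, for the whole second after the job is handed in: The long tube lies still in the slot: its middle within 3 mm of the line and 14 mm of the slot's middle, sunk at least 0.8 mm, within 4 degrees of the slot; the key is up again (within 1 mm); the short tube is within 20 mm and the rack and bottle within 30 mm of where they were (all of step 2 and value of joint read_key below 0.001 m and distance of short_tube from where it was at the start of the episode below 0.02 m and distance of each of rack, stain from where it was at the start of the episode below 0.03 m); the robot touches nothing.
It fails at once if a tube is lifted off the plate (its middle more than 10 mm higher than when lying on it) (z of any of long_tube, short_tube in the frame of reader above 0.044 m).
It fails at once if the key is pressed while the long tube is not in the slot (value of joint read_key above 0.0035 m and not (y of long_tube in the frame of reader between -0.003 and 0.003 m and x of long_tube in the frame of reader between -0.014 and 0.014 m and z of long_tube in the frame of reader below 0.0332 m and angle between the x axis of long_tube and the x axis of reader, either way round below 0.07 rad)).
It fails at once if the short tube is moved more than 20 mm (distance of short_tube from where it was at the start of the episode above 0.02 m).
It fails at once if the rack or the bottle is moved more than 30 mm (distance of any of rack, stain from where it was at the start of the episode above 0.03 m).
It also fails if it takes over 48 s, if anything falls off the work surface, if the arm or the gripper's body presses on something with over 40 N, if the wrist force passes 120 N, or if a joint passes its speed limit or range.

## Working session

There is one attempt and no reset: what is moved stays moved. The work goes in short steps, Python scripts to look and compute and a tool call to move; the robot and the scene stay as the last step left them, time stands still between calls to the robot, and variables do not carry over. Pictures are saved under pics/ and viewed, at most 10 in all, crops included, and the job is handed in when it is done.

```bash
mkdir -p pics; ls; python3 - <<'E'
from rig import robot
import cv2
print(robot.get_obs()); print(robot.grasp_offset)
for n in("scene","top"):
    f=robot.grab_frame(n); cv2.imwrite(f"pics/{n}0.png",f["img"]); print(n,f["fx"],f["fy"],f["cx"],f["cy"],f["R"],f["t"])
E
```

```text
pics
rig.py
{'time': 0.0, 'qpos': array([-5.83505346e+01,  2.20901215e+01,  3.78998264e-01, -3.09820148e-02,
       -6.84122136e+01, -1.48167161e+01]), 'joint_velocities': array([-0.01901717,  0.00715885,  0.04937757,  0.06882134,  0.01833863,
        0.01072191]), 'joint_torque': array([ 4.47831471e-04, -3.90664744e+01,  1.87407285e+01,  4.21987295e+00,
        1.10830029e-02, -1.79501621e-04]), 'eef_pos': array([ 180.83231982, -597.61999145,  221.45586424]), 'orientation': array([ 1.79873401e+02, -3.71428530e-03, -1.63178677e+02]), 'wrist_force': array([-0.08550015, -0.38100417, -0.49283208]), 'torque': array([-0.0006269 , -0.00111279,  0.01910036]), 'grasp_force': 0.0, 'finger_gap': 87.4107613591394}
18.700000000000003
scene 490.7992433471589 490.7992433471589 313.98292079939455 234.45699443877538 [[ 0.69543547 -0.71853989  0.00836205]
 [-0.46105434 -0.45509461 -0.76178592]
 [ 0.5511791   0.5259176  -0.64777487]] [-629.63582675   79.16708406  820.68139352]
top 581.338583215007 581.338583215007 322.69066487474527 239.79458490072355 [[ 0.02733104 -0.99962585  0.00108702]
 [-0.99600303 -0.02732446 -0.08503723]
 [ 0.08503511  0.00124148 -0.99637718]] [-437.531517    490.44073262  993.4527328 ]
```

View pics/scene0.png

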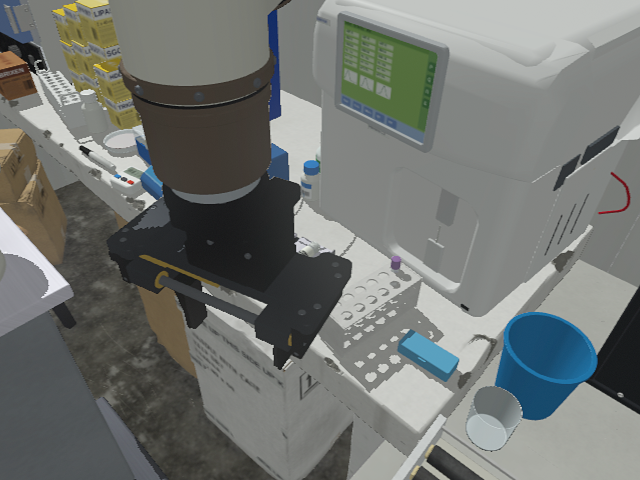

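View pics/top0.png

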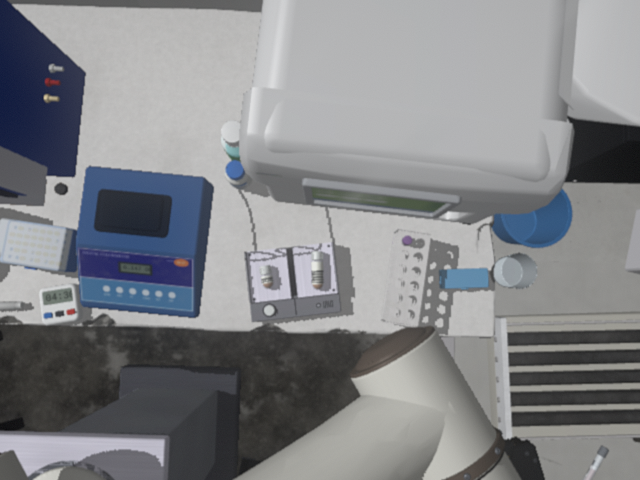

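The top view shows the reader at columns 248–350, rows 242–320. The slot is near column 291, the long tube near (317,270) on the right, the short tube near (267,275), and the key near (269,311). In the scene view the arm hides the reader. I'll zoom in on the top view.

```bash
cat > h.py <<'E'
import numpy as np
def ray(f,u,v,z):
    "world point on plane z seen at pixel u,v"
    R=np.array(f["R"]);t=np.array(f["t"])
    d=R.T@np.array([(u-f["cx"])/f["fx"],(v-f["cy"])/f["fy"],1]);c=-R.T@t
    return c+d*(z-c[2])/d[2]
def proj(f,X):
    p=np.array(f["R"])@np.array(X)+np.array(f["t"])
    return p[0]/p[2]*f["fx"]+f["cx"],p[1]/p[2]*f["fy"]+f["cy"]
E
python3 - <<'E'
from rig import robot
import cv2
from h import *
f=robot.grab_frame("top"); im=f["img"][232:328,240:360]
cv2.imwrite("pics/crop.png",cv2.resize(im,None,fx=6,fy=6,interpolation=cv2.INTER_NEAREST))
for n,u,v,z in(("line",291,270,24),("long",317,270,34),("key",269,311,31),("short",267,275,34)):print(n,ray(f,u,v,z))
E
```

```text
line [ 447.98287318 -370.49587128   24.        ]
long [ 448.88571842 -415.61975877   34.        ]
key [ 376.70521503 -335.50800829   31.        ]
short [ 437.98063766 -330.19428035   34.        ]
```

View pics/crop.png

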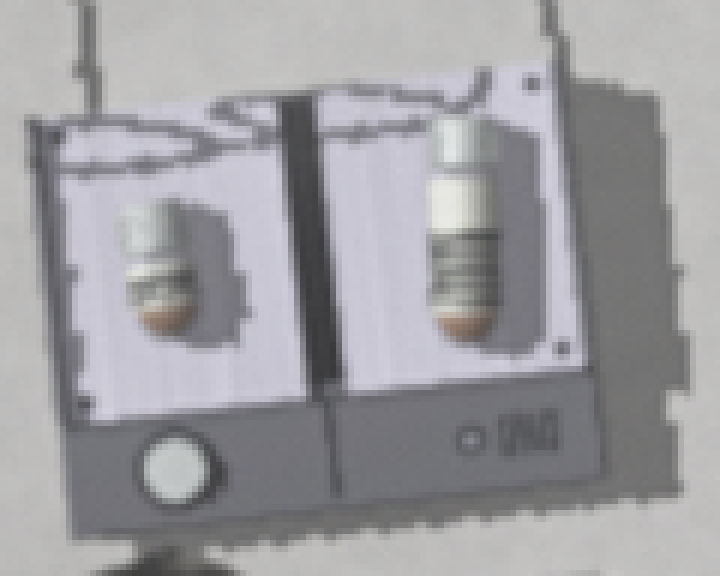

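```bash
cat >> h.py <<'E'
import cv2
def slot(f,z=24):
    "slot centre line from dark pixels in the plate area of the top view: far end, near end, yaw deg"
    g=cv2.cvtColor(f["img"],cv2.COLOR_BGR2GRAY)
    pts=[]
    for v in range(251,294):
        r=g[v,284:298].astype(float); w=np.clip(140-r,0,None)
        pts.append(ray(f,284+(w*np.arange(14)).sum()/w.sum(),v,z)[:2])
    l=cv2.fitLine(np.float32(pts),cv2.DIST_HUBER,0,.01,.01).ravel()
    d=l[:2]*np.sign(l[0]); return d,l[2:],np.degrees(np.arctan2(d[1],d[0])),np.array(pts)
def wtube(f,z,u0,u1,v0,v1):
    pass
E
python3 - <<'E'
from rig import robot
from h import *
f=robot.grab_frame("top")
d,p,a,pts=slot(f); print("slot",d,p,a, "resid",np.abs((pts-p)@[-d[1],d[0]]).max(), pts[0],pts[-1])
px=lambda u,v:(240+(u+.5)/6-.5,232+(v+.5)/6-.5)
for n,u,v,z in(("slot far",299,97,24),("slot near",325,398,24),("key",177,470,31),("apron NL",72,540,24),("apron NR",605,500,24),("plate FR",553,62,24),("plate FL",35,120,24),
 ("cap end",460,112,34),("bottom",466,340,34),("mid cap l",432,145,34),("mid cap r",493,145,34),("bl",432,305,34),("br",498,305,34),("short",160,268,34)):
    print(n,ray(f,*px(u,v),z).round(1))
s=robot.grab_frame("scene")
print("analyzer base corner",ray(s,470,310,0),ray(s,392,245,0))
for z in(0,100,300,450):print(z,ray(f,250,180,z).round(),ray(f,310,208,z).round(),ray(f,450,220,z).round())
E
```

```text
slot [0.99026716 0.13917954] [ 435.7726  -372.45996] 8.000374 resid 0.6318877685608322 [ 480.86211106 -366.25620751] [ 408.44268535 -376.24776652]
slot far [ 486.5 -366.5   24. ]
slot near [ 400.  -376.8   24. ]
key [ 378.5 -335.6   31. ]
apron NL [ 357.5 -305.6   24. ]
apron NR [ 373.1 -458.    24. ]
plate FR [ 498.7 -439.8   24. ]
plate FL [ 477.8 -290.3   24. ]
cap end [ 482.8 -413.4   34. ]
bottom [ 417.7 -416.9   34. ]
mid cap l [ 473.1 -405.6   34. ]
mid cap r [ 473.6 -423.1   34. ]
bl [ 427.4 -406.9   34. ]
br [ 427.9 -425.8   34. ]
short [ 435.8 -329.    34. ]
analyzer base corner [ 571.36720538 -669.8250283     0.        ] [ 609.31825871 -485.86896677    0.        ]
0 [ 608. -290.    0.] [ 561. -400.    0.] [ 546. -650.    0.]
100 [ 590. -303.  100.] [ 547. -402.  100.] [ 533. -629.  100.]
300 [ 552. -330.  300.] [ 518. -407.  300.] [ 508. -585.  300.]
450 [ 524. -349.  450.] [ 497. -411.  450.] [ 489. -552.  450.]
```

The manual's scale: shifts go in shares of 62.5 mm and turns go in shares of 180 degrees. Converting my numbers, -9.5 degrees / 180 = -0.0528.

{"method": "shift_gripper", "body": {"segments": [[[0, 0, 0, 0, 0, -0.0528, 22], [0, 0, 0, 0, 0, -0.0528, 22], [0, 0, 0, 0, 0, -0.0528, 22], [0, 0, 0, 0, 0, -0.0528, 22], [0, 0, 0, 0, 0, -0.0528, 22]]]}}

```text
time: 0.88
eef_pos: [181.0, -598.1, 222.3]
orientation: [180.0, 0.0, -115.4]
wrist_force: [-0.6, 0.8, 0.4]
finger_gap: 45.4
grasp_force: 0.0
```

{"method": "shift_gripper", "body": {"segments": [[[0, 0, 0, 0, 0, -0.0528, 22], [0, 0, 0, 0, 0, -0.0528, 22], [0, 0, 0, 0, 0, -0.0528, 22], [-0.64, -0.32, 0, 0, 0, 0, 22], [-0.64, -0.32, 0, 0, 0, 0, 22]]]}}

```text
time: 1.5
eef_pos: [217.1, -515.4, 222.0]
orientation: [180.0, 0.0, -87.2]
wrist_force: [1.2, 0.3, -0.7]
finger_gap: 22.1
grasp_force: 0.0
```

{"method": "shift_gripper", "body": {"segments": [[[-0.64, -0.32, 0, 0, 0, 0, 22], [-0.64, -0.32, 0, 0, 0, 0, 22], [-0.64, -0.32, 0, 0, 0, 0, 22], [-0.64, -0.32, 0, 0, 0, 0, 22], [-0.64, -0.32, 0, 0, 0, 0, 22]]]}}

```text
time: 2.12
eef_pos: [307.3, -310.3, 222.7]
orientation: [-180.0, -0.0, -87.2]
wrist_force: [0.7, 0.1, -0.1]
finger_gap: 21.8
grasp_force: 0.0
```

```bash
python3 - <<'E'
from rig import robot
from h import *
f,s=robot.grab_frame("top"),robot.grab_frame("scene")
cv2.imwrite("pics/s1.png",s["img"])
P=[np.array(c["K"]) if "K" in c else np.array([[c["fx"],0,c["cx"]],[0,c["fy"],c["cy"]],[0,0,1]])@np.c_[c["R"],c["t"]] for c in(f,s)]
X=cv2.triangulatePoints(P[0],P[1],np.float32([[445],[215]]),np.float32([[432],[148]])).ravel();print(X[:3]/X[3])
E
```

```text
[ 516.134   -581.61664  281.78558]
```

View pics/s1.png

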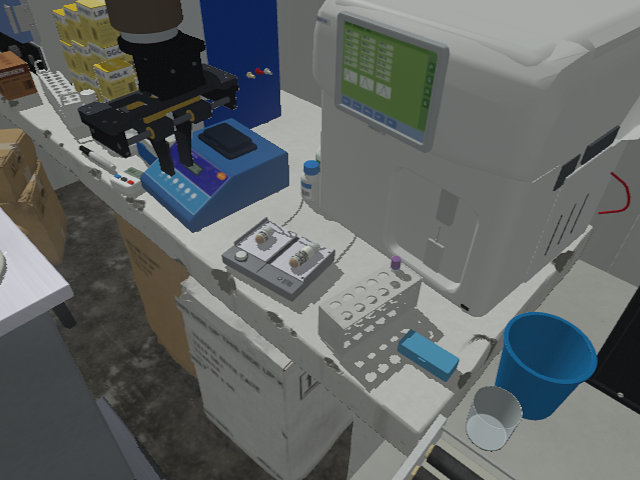

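The scene view is now clear: long tube near (304,254), short tube near (264,235), key near (241,256). The analyzer's screen overhangs at x≈516, z≈282, so I'll descend nearer the robot first. Next is a crop for two-view points.

```bash
python3 - <<'E'
from rig import robot
from h import *
im=cv2.imread("pics/s1.png")[212:304,216:340]
cv2.imwrite("pics/s1c.png",cv2.resize(im,None,fx=6,fy=6,interpolation=cv2.INTER_CUBIC))
E
```

```text
(no output)
```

View pics/s1c.png

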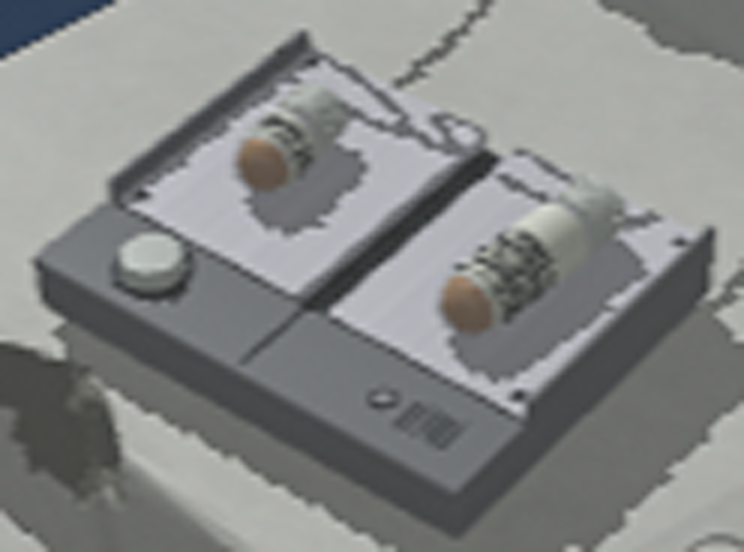

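Two-view matches in the scene crop: key top (152,256), slot ends (315,302) and (488,154), dome centre about (468,302), and the cap end about (605,203).

```bash
python3 - <<'E'
from rig import robot
from h import *
f,s=robot.grab_frame("top"),robot.grab_frame("scene")
P=[np.array([[c["fx"],0,c["cx"]],[0,c["fy"],c["cy"]],[0,0,1]])@np.c_[c["R"],c["t"]] for c in(f,s)]
a=lambda u,v:np.float64([[240+(u+.5)/6-.5],[232+(v+.5)/6-.5]])
b=lambda u,v:np.float64([[216+(u+.5)/6-.5],[212+(v+.5)/6-.5]])
for n,p,q,z in(("key",(177,468),(152,256),31),("slot near",(325,398),(315,302),24),("slot far",(299,97),(488,154),24),("dome",(466,325),(468,302),34),("cap",(462,125),(602,205),34),("apron NL",(70,540),(38,263),24),("apron NR",(605,500),(457,492),24),("FR hole",(531,83),(680,241),24),("NR hole",(562,348),(519,396),24)):
    X=cv2.triangulatePoints(P[0],P[1],a(*p),b(*q)).ravel()
    print(n,(X[:3]/X[3]).round(1),"scene ray@z",ray(s,*b(*q).ravel(),z).round(1),"top",ray(f,*a(*p).ravel(),z).round(1))
E
```

```text
key [ 379.3 -335.7   30.8] scene ray@z [ 379.4 -336.1   31. ] top [ 379.1 -335.6   31. ]
slot near [ 401.  -377.8   26.2] scene ray@z [ 403.8 -377.2   24. ] top [ 400.  -376.8   24. ]
slot far [ 485.8 -365.5   21.8] scene ray@z [ 482.7 -366.3   24. ] top [ 486.5 -366.5   24. ]
dome [ 422.8 -417.6   38. ] scene ray@z [ 426.8 -415.6   34. ] top [ 422.  -416.8   34. ]
cap [ 479.6 -414.7   35.9] scene ray@z [ 482. -414.   34.] top [ 479.1 -414.1   34. ]
apron NL [ 358.6 -305.8   22.3] scene ray@z [ 359.1 -308.9   24. ] top [ 357.5 -305.    24. ]
apron NR [ 375.2 -459.6   30.1] scene ray@z [ 381.6 -457.8   24. ] top [ 373.1 -458.    24. ]
FR hole [ 492.7 -434.    25.8] scene ray@z [ 494.7 -433.2   24. ] top [ 492.4 -433.6   24. ]
NR hole [ 416.5 -444.9   25.3] scene ray@z [ 417.9 -444.4   24. ] top [ 416.2 -444.5   24. ]
```

Scaled: 40 mm is 0.64, 38 mm is 0.608.

{"method": "shift_gripper", "body": {"segments": [[[0.608, -0.256, 0, 0, 0, 0, 22], [0.608, -0.256, 0, 0, 0, 0, 22], [0.608, -0.256, 0, 0, 0, 0, 22], [0, 0, 0.64, 0, 0, 0, 22], [0, 0, 0.64, 0, 0, 0, 22]]]}}

```text
time: 2.95
eef_pos: [360.0, -424.9, 141.1]
orientation: [-180.0, -0.0, -87.3]
wrist_force: [-0.1, -0.1, -0.6]
finger_gap: 21.5
grasp_force: 0.0
```

{"method": "shift_gripper", "body": {"segments": [[[0, 0, 0.64, 0, 0, 0, 22], [0, 0, 0.608, 0, 0, 0, 22], [0, 0, 0, 0, 0, 0, 22], [0, 0, 0, 0, 0, 0, 22]]]}}

```text
time: 3.45
eef_pos: [361.1, -424.5, 65.7]
orientation: [-179.9, -0.1, -87.2]
wrist_force: [0.6, 0.5, -0.1]
finger_gap: 21.8
grasp_force: 0.0
```

Scaled: -31 mm is -0.496, -30 mm is -0.48.

{"method": "shift_gripper", "body": {"segments": [[[0.016, -0.48, 0, 0, 0, 0, 22], [0.016, -0.48, 0, 0, 0, 0, 22], [0.016, -0.496, 0, 0, 0, 0, 22], [0, 0, 0.144, 0, 0, 0, 22], [0, 0, 0.128, 0, 0, 0, 22]]]}}

```text
time: 4.08
eef_pos: [451.5, -421.8, 48.2]
orientation: [-179.9, -0.0, -87.2]
wrist_force: [0.1, -0.7, 0.1]
finger_gap: 22.1
grasp_force: 0.0
```

{"method": "shift_gripper", "body": {"segments": [[[0, 0, 0, 0, 0, 0, 22], [0, 0, 0, 0, 0, 0, 22], [0, 0, 0, 0, 0, 0, 22]]]}}

```text
time: 4.45
eef_pos: [451.5, -421.8, 48.0]
orientation: [-180.0, -0.0, -87.2]
wrist_force: [-0.2, -0.1, -0.2]
finger_gap: 22.0
grasp_force: 0.0
```

```bash
python3 - <<'E'
from rig import robot
from h import *
f,s=robot.grab_frame("top"),robot.grab_frame("scene")
a=cv2.resize(f["img"][232:328,240:360],(480,384),interpolation=2);b=cv2.resize(s["img"][202:304,216:340],(480,395),interpolation=2)[:384]
b=cv2.resize(s["img"][182:304,216:340],(394,384),interpolation=2)
cv2.imwrite("pics/c2.png",cv2.resize(np.hstack([a,b]),(800,352)))
for i in range(3):print(robot.get_obs()["eef_pos"])
E
```

```text
[ 451.58221426 -421.7760771    47.86719273]
[ 451.58221426 -421.7760771    47.86719273]
[ 451.58221426 -421.7760771    47.86719273]
```

View pics/c2.png

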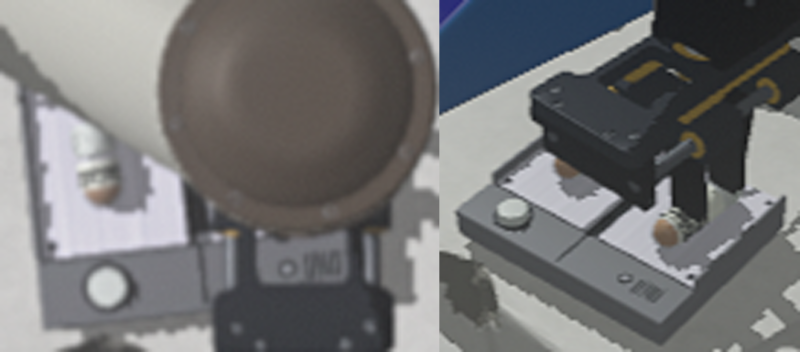

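The scene half shows the fingers just above the long tube, with its dome at about (668,228). In the top half the arm hides that tube. Now I'll descend gently to contact.

Scaled: 2 mm is 0.032, 1.5 mm is 0.024.

{"method": "shift_gripper", "body": {"segments": [[[0.024, 0, 0.032, 0, 0, 0, 22], [0, 0, 0.016, 0, 0, 0, 22], [0, 0, 0, 0, 0, 0, 22], [0, 0, 0, 0, 0, 0, 22]]]}}

```text
time: 5.05
eef_pos: [451.7, -423.1, 44.5]
orientation: [180.0, 0.0, -87.2]
wrist_force: [0.3, 0.8, -0.4]
finger_gap: 22.2
grasp_force: 0.1
```

{"method": "shift_gripper", "body": {"segments": [[[0, 0, 0.008, 0, 0, 0, 22], [0, 0, 0, 0, 0, 0, 22], [0, 0, 0, 0, 0, 0, 22]]]}}

```text
time: 5.42
eef_pos: [451.7, -423.2, 44.3]
orientation: [-180.0, -0.0, -87.2]
wrist_force: [-1.0, -0.1, 2.5]
finger_gap: 22.0
grasp_force: 1.3
```

Scaled: 0.4 mm is 0.0064.

{"method": "shift_gripper", "body": {"segments": [[[0, 0, 0.0064, 0, 0, 0, 22], [0, 0, 0, 0, 0, 0, 22]]]}}

```text
time: 5.68
eef_pos: [451.8, -423.3, 44.2]
orientation: [-180.0, -0.0, -87.2]
wrist_force: [-1.8, -0.1, 4.9]
finger_gap: 22.2
grasp_force: 2.6
```

{"method": "shift_gripper", "body": {"segments": [[[-0.032, 0, 0, 0, 0, 0, 22], [-0.064, 0, 0, 0, 0, -0.0033, 22], [-0.064, 0, 0, 0, 0, -0.0033, 22]]]}}

```text
time: 6.05
eef_pos: [451.5, -413.4, 44.3]
orientation: [-179.9, -0.1, -85.9]
wrist_force: [-1.1, -0.6, 5.0]
finger_gap: 22.2
grasp_force: 2.5
```

Vertical force is steady and lateral force is about zero, so it is rolling. I'll continue the stroke.

Scaled: -6 mm is -0.096, -0.6 degrees / 180 = -0.0033.

{"method": "shift_gripper", "body": {"segments": [[[-0.096, 0, 0, 0, 0, -0.0033, 22], [-0.096, 0, 0, 0, 0, -0.0033, 22], [-0.096, 0, 0, 0, 0, -0.0033, 22], [0, 0, 0, 0, 0, 0, 22]]]}}

```text
time: 6.55
eef_pos: [450.3, -395.0, 44.2]
orientation: [-179.9, -0.1, -84.1]
wrist_force: [-1.6, 0.5, 4.7]
finger_gap: 21.8
grasp_force: 2.6
```

```bash
python3 - <<'E'
from rig import robot
from h import *
f,s=robot.grab_frame("top"),robot.grab_frame("scene")
a=cv2.resize(f["img"][232:328,240:360],(480,384),interpolation=2)
b=cv2.resize(s["img"][182:304,216:340],(394,384),interpolation=2)
cv2.imwrite("pics/c3.png",cv2.resize(np.hstack([a,b]),(800,352)))
E
```

```text
(no output)
```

View pics/c3.png

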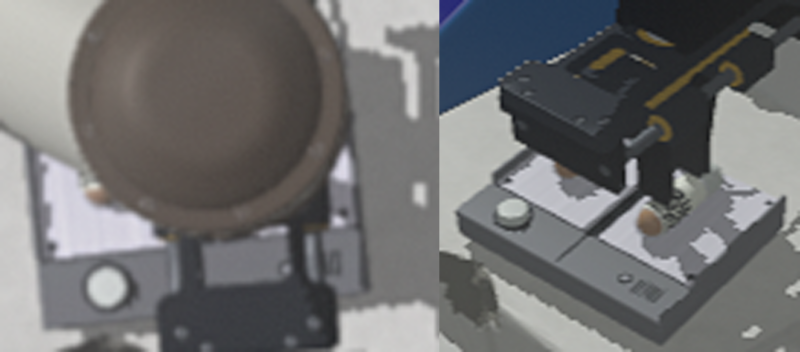

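The tube rolled about 14 mm: its dome went from (668,228) to (648,219). Now I'll lift, step back and make a second stroke.

Scaled: 7 mm is 0.112, -3 mm is -0.048.

{"method": "shift_gripper", "body": {"segments": [[[0, 0, -0.032, 0, 0, 0, 22], [0, 0, -0.048, 0, 0, 0, 22], [0.112, 0, 0, 0, 0, 0, 22], [0.112, 0, 0, 0, 0, 0, 22], [0, 0, 0.048, 0, 0, 0, 22]]]}}

```text
time: 7.28
eef_pos: [451.2, -409.9, 45.5]
orientation: [-180.0, -0.0, -84.2]
wrist_force: [0.2, -0.2, -0.8]
finger_gap: 21.9
grasp_force: 0.0
```

{"method": "shift_gripper", "body": {"segments": [[[0, 0, 0.032, 0, 0, 0, 22], [0, 0, 0, 0, 0, 0, 22], [0, 0, 0, 0, 0, 0, 22]]]}}

```text
time: 7.65
eef_pos: [451.1, -409.3, 44.2]
orientation: [-180.0, -0.0, -84.1]
wrist_force: [-2.7, 0.1, 5.0]
finger_gap: 21.7
grasp_force: 2.4
```

{"method": "shift_gripper", "body": {"segments": [[[-0.048, 0, 0, 0, 0, -0.0033, 22], [-0.08, 0, 0, 0, 0, -0.0033, 22], [-0.096, 0, 0, 0, 0, -0.0033, 22]]]}}

```text
time: 8.02
eef_pos: [450.0, -395.3, 44.3]
orientation: [-179.9, -0.1, -82.3]
wrist_force: [-1.2, 0.3, 5.2]
finger_gap: 22.0
grasp_force: 2.5
```

Scaled: -6 mm is -0.096, -3 mm is -0.048, -0.6 degrees / 180 = -0.0033.

{"method": "shift_gripper", "body": {"segments": [[[-0.096, 0, 0, 0, 0, -0.0033, 22], [-0.096, 0, 0, 0, 0, -0.0033, 22], [-0.048, 0, 0, 0, 0, 0, 22], [0, 0, 0, 0, 0, 0, 22]]]}}

```text
time: 8.52
eef_pos: [448.0, -380.2, 44.2]
orientation: [-179.9, -0.1, -81.1]
wrist_force: [-0.8, 0.0, 4.9]
finger_gap: 22.0
grasp_force: 2.7
```

```bash
python3 - <<'E'
from rig import robot
from h import *
s=robot.grab_frame("scene")
im=s["img"][212:304,216:340]
cv2.imwrite("pics/c4.png",cv2.resize(im,None,fx=5,fy=5,interpolation=cv2.INTER_CUBIC))
E
```

```text
(no output)
```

View pics/c4.png

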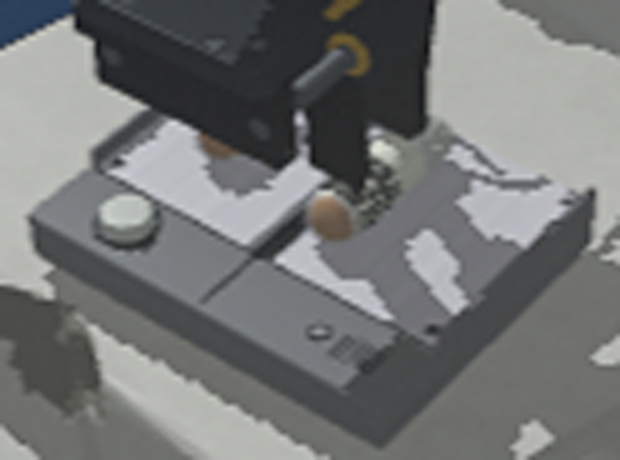

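Second stroke was good: the tube lies about 15 mm short of the slot and nearly parallel to it. Third stroke next, watching for the force to drop.

Scaled: 8 mm is 0.128, 7 mm is 0.112.

{"method": "shift_gripper", "body": {"segments": [[[0, 0, -0.032, 0, 0, 0, 22], [0, 0, -0.048, 0, 0, 0, 22], [0.112, 0, 0, 0, 0, 0, 22], [0.128, 0, 0, 0, 0, 0, 22], [0, 0, 0.048, 0, 0, 0, 22]]]}}

```text
time: 9.2
eef_pos: [449.9, -396.0, 45.5]
orientation: [-180.0, -0.0, -81.2]
wrist_force: [0.6, 0.7, 0.3]
finger_gap: 22.1
grasp_force: 0.0
```

{"method": "shift_gripper", "body": {"segments": [[[0, 0, 0.032, 0, 0, 0, 22], [0, 0, 0, 0, 0, 0, 22], [0, 0, 0, 0, 0, 0, 22]]]}}

```text
time: 9.57
eef_pos: [449.7, -395.3, 44.1]
orientation: [-180.0, -0.0, -81.2]
wrist_force: [-1.5, -0.8, 5.2]
finger_gap: 22.0
grasp_force: 2.2
```

{"method": "shift_gripper", "body": {"segments": [[[-0.048, 0, 0, 0, 0, -0.0033, 22], [-0.08, 0, 0, 0, 0, -0.0033, 22], [-0.08, 0, 0, 0, 0, -0.0033, 22], [-0.08, 0, 0, 0, 0, -0.0033, 22]]]}}

```text
time: 10.07
eef_pos: [447.2, -377.4, 44.2]
orientation: [-179.9, -0.1, -78.7]
wrist_force: [0.2, -0.1, 4.7]
finger_gap: 22.0
grasp_force: 2.5
```

Scaled: -3 mm is -0.048.

{"method": "shift_gripper", "body": {"segments": [[[-0.048, 0, 0, 0, 0, 0, 22], [-0.048, 0, 0, 0, 0, 0, 22]]]}}

```text
time: 10.32
eef_pos: [446.1, -371.4, 43.9]
orientation: [-179.9, -0.0, -78.7]
wrist_force: [1.2, -0.1, 4.0]
finger_gap: 21.5
grasp_force: 1.9
```

{"method": "shift_gripper", "body": {"segments": [[[-0.048, 0, 0, 0, 0, 0, 22]]]}}

```text
time: 10.45
eef_pos: [445.3, -368.3, 43.5]
orientation: [-179.9, -0.0, -78.8]
wrist_force: [1.3, 0.1, 2.6]
finger_gap: 22.0
grasp_force: 0.9
```

{"method": "shift_gripper", "body": {"segments": [[[-0.048, 0, 0, 0, 0, 0, 22]]]}}

```text
time: 10.58
eef_pos: [443.5, -365.0, 42.9]
orientation: [179.9, 0.1, -78.8]
wrist_force: [-0.1, 0.2, -1.0]
finger_gap: 22.0
grasp_force: 0.0
```

The force fell to zero as the tip sank, so the tube has dropped in. I'll lift and back off toward the robot to look.

Scaled: 35 mm is 0.56, -12 mm is -0.192.

{"method": "shift_gripper", "body": {"segments": [[[0, 0, 0, 0, 0, 0, 22], [0, 0, -0.128, 0, 0, 0, 22], [0, 0, -0.192, 0, 0, 0, 22], [0, 0.56, 0, 0, 0, 0, 22], [0, 0.56, 0, 0, 0, 0, 10]]]}}

```text
time: 11.2
eef_pos: [375.4, -379.6, 64.7]
orientation: [-179.9, -0.1, -78.7]
wrist_force: [-0.8, 0.0, -0.5]
finger_gap: 17.9
grasp_force: 0.0
```

{"method": "shift_gripper", "body": {"segments": [[[0, 0.4, 0, 0, 0, 0, 0], [0, 0, -0.72, 0, 0, 0, 0], [0, 0, -0.72, 0, 0, 0, 0], [-0.72, 0.72, -0.32, 0, 0, 0, 0], [-0.72, 0, 0, 0, 0, 0, 0]]]}}

```text
time: 11.82
eef_pos: [291.7, -307.0, 174.3]
orientation: [-179.8, -0.1, -79.0]
wrist_force: [1.1, -0.5, 0.8]
finger_gap: 0.7
grasp_force: 0.0
```

{"method": "shift_gripper", "body": {"segments": [[[-0.8, 0, 0, 0, 0, 0, 0], [-0.72, 0, 0, 0, 0, 0, 0], [0, 0, 0, 0, 0, 0, 0]]]}}

```text
time: 12.2
eef_pos: [273.6, -212.1, 173.1]
orientation: [-179.9, -0.0, -78.5]
wrist_force: [0.5, 0.6, 0.6]
finger_gap: 0.4
grasp_force: 0.0
```

```bash
python3 - <<'E'
from rig import robot
from h import *
f,s=robot.grab_frame("top"),robot.grab_frame("scene")
a=cv2.resize(f["img"][232:328,240:360],(480,384),interpolation=2)
b=cv2.resize(s["img"][208:304,216:340],(496,384),interpolation=2)
cv2.imwrite("pics/c5.png",cv2.resize(np.hstack([a,b]),(800,315)))
cv2.imwrite("pics/top5.png",f["img"]);cv2.imwrite("pics/sc5.png",s["img"])
E
```

```text
(no output)
```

View pics/c5.png

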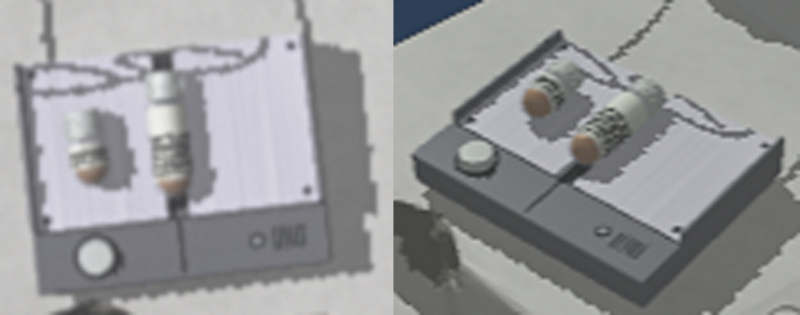

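The tube lies over the slot in both views: in the top half its cap is at (163,72) and its dome at (173,192), with slot dark at both ends. I'll check the numbers before pressing.

```bash
python3 - <<'E'
from rig import robot
from h import *
f=robot.grab_frame("top")
k=3.28; px=lambda u,v:(240+(u+.5)/k-.5,232+(v+.5)/k-.5)
o=np.array([443.5,-371.3]);th=np.radians(7.6);d=np.array([np.cos(th),np.sin(th)]);n=np.array([-d[1],d[0]])
# edges of the tube, row by row: dark slot/shadow vs bright; centre from left/right gradient
g=cv2.cvtColor(f["img"],cv2.COLOR_BGR2GRAY)
for nme,u,v,z in(("cap",163,72,32),("dome",173,192,32),("key",97,257,31),("slot far vis",161,60,24),("slot near vis",178,203,24),("short",86,147,34)):
    X=ray(f,*px(u,v),z)[:2]; print(nme,X.round(1),"reader",((X-o)@d).round(1),((X-o)@n).round(1))
b=np.float32(f["img"])
m=((f["img"][...,2].astype(int)-f["img"][...,0])>-2)&(g>110)   # warm/white tube vs bluish plate
m=m.astype(np.uint8); m[:,:284]=0;m[:,302:]=0;m[:252]=0;m[293:]=0
c=max(cv2.findContours(m,0,1)[0],key=cv2.contourArea)
W=np.array([ray(f,*p[0],32)[:2]-o for p in c]); M=cv2.minAreaRect(np.float32(W@np.c_[d,n])); print("tube rect in reader frame",M, f["img"].shape)
print(robot.get_obs()["eef_pos"])
E
```

```text
cap [ 475.9 -367.2] reader 32.6 -0.2
dome [ 413.2 -374.4] reader -30.4 0.9
key [ 378.4 -335.8] reader -59.8 43.8
slot far vis [ 482.7 -365.5] reader 39.6 0.6
slot near vis [ 407.5 -376.8] reader -36.4 -0.7
short [ 435.4 -328.4] reader -2.3 43.6
tube rect in reader frame ((-8.416901588439941, 1.966029167175293), (18.918888092041016, 46.288639068603516), 84.18983459472656) (480, 640, 3)
[ 274.98433954 -214.16858404  173.01219611]
```

The tube's axis is within 1 mm and about 1° of the slot line, and the key is at (378.7, -335.8). Going to the key with closed fingers.

Scaled: 35 mm is 0.56, -19.5 mm is -0.312.

{"method": "shift_gripper", "body": {"segments": [[[0.56, -0.312, 0, 0, 0, 0, 0], [0.56, -0.312, 0, 0, 0, 0, 0], [0.56, -0.312, 0, 0, 0, 0, 0], [0.56, -0.312, 0, 0, 0, 0, 0], [0, 0, 0.528, 0, 0, 0, 0]]]}}

```text
time: 12.98
eef_pos: [381.6, -340.4, 140.0]
orientation: [-179.7, -0.3, -78.9]
wrist_force: [-0.5, 0.7, -0.8]
finger_gap: 0.6
grasp_force: 0.0
```

{"method": "shift_gripper", "body": {"segments": [[[0, 0, 0.528, 0, 0, 0, 0], [0, 0, 0.528, 0, 0, 0, 0], [0, 0, 0.496, 0, 0, 0, 0], [0, 0, 0, 0, 0, 0, 0], [0, 0, 0, 0, 0, 0, 0]]]}}

```text
time: 13.6
eef_pos: [378.7, -337.1, 43.0]
orientation: [-180.0, -0.1, -78.8]
wrist_force: [-0.1, -0.1, -0.0]
finger_gap: 0.5
grasp_force: 0.0
```

Scaled: 6 mm is 0.096, 5 mm is 0.08.

{"method": "shift_gripper", "body": {"segments": [[[-0.0208, 0, 0.096, 0, 0, 0, 0], [0, 0, 0.08, 0, 0, 0, 0], [0, 0, 0, 0, 0, 0, 0]]]}}

```text
time: 13.98
eef_pos: [377.8, -334.5, 31.5]
orientation: [-180.0, -0.0, -78.8]
wrist_force: [0.3, -0.6, 1.1]
finger_gap: 0.3
grasp_force: 0.2
```

{"method": "shift_gripper", "body": {"segments": [[[0, 0, 0.048, 0, 0, 0, 0], [0, 0, 0.024, 0, 0, 0, 0], [0, 0, 0, 0, 0, 0, 0], [0, 0, 0, 0, 0, 0, 0]]]}}

```text
time: 14.48
eef_pos: [378.0, -334.6, 27.1]
orientation: [-180.0, -0.0, -78.8]
wrist_force: [0.1, 0.2, 2.4]
finger_gap: 0.5
grasp_force: 1.6
```

{"method": "shift_gripper", "body": {"segments": [[[0, 0, 0.016, 0, 0, 0, 0], [0, 0, 0, 0, 0, 0, 0], [0, 0, 0, 0, 0, 0, 0]]]}}

```text
time: 14.85
eef_pos: [378.0, -334.6, 26.4]
orientation: [-180.0, -0.0, -78.8]
wrist_force: [-0.5, 1.5, 6.1]
finger_gap: 0.2
grasp_force: 3.0
```

Scaled: 0.6 mm is 0.0096.

{"method": "shift_gripper", "body": {"segments": [[[0, 0, 0.0096, 0, 0, 0, 0], [0, 0, 0, 0, 0, 0, 0], [0, 0, 0, 0, 0, 0, 0]]]}}

```text
time: 15.22
eef_pos: [378.1, -334.6, 26.2]
orientation: [-180.0, -0.0, -78.7]
wrist_force: [-0.5, 2.6, 9.3]
finger_gap: 0.4
grasp_force: 4.7
```

{"method": "shift_gripper", "body": {"segments": [[[0, 0, -0.08, 0, 0, 0, 0], [0, 0, -0.32, 0, 0, 0, 0], [0, 0, -0.64, 0, 0, 0, 0], [0, 0, -0.64, 0, 0, 0, 0], [-0.72, 0.72, -0.32, 0, 0, 0, 0]]]}}

```text
time: 15.85
eef_pos: [331.5, -303.1, 151.0]
orientation: [-179.8, -0.2, -78.8]
wrist_force: [-1.0, 1.2, 0.6]
finger_gap: 0.4
grasp_force: 0.0
```

{"method": "shift_gripper", "body": {"segments": [[[-0.72, 0, 0, 0, 0, 0, 0], [-0.72, 0, 0, 0, 0, 0, 0], [0, 0, 0, 0, 0, 0, 0], [0, 0, 0, 0, 0, 0, 0]]]}}

```text
time: 16.35
eef_pos: [311.1, -213.2, 149.1]
orientation: [-180.0, -0.0, -78.7]
wrist_force: [-0.7, -0.3, 0.0]
finger_gap: 0.4
grasp_force: 0.0
```

```bash
python3 - <<'E'
from rig import robot
from h import *
f,s=robot.grab_frame("top"),robot.grab_frame("scene")
a=cv2.resize(f["img"][232:328,240:360],(480,384),interpolation=2)
b=cv2.resize(s["img"][208:304,216:340],(496,384),interpolation=2)
cv2.imwrite("pics/c6.png",cv2.resize(np.hstack([a,b]),(800,315)))
E
```

```text
(no output)
```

View pics/c6.png

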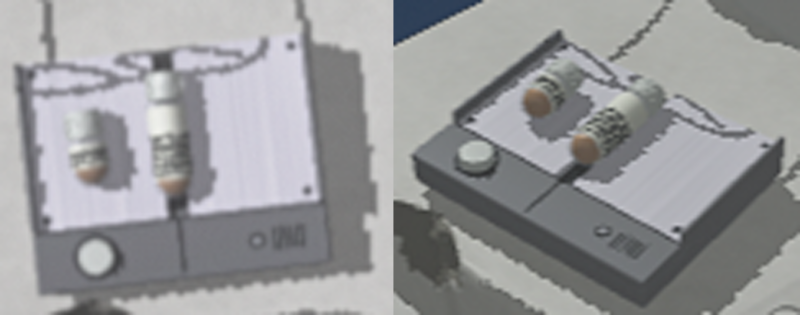

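The picture is unchanged: the long tube lies in the slot (cap (163,72), dome (173,192)), the key is up again, the short tube hasn't moved, and the arm is clear. The key bottomed out (force rose past 9 N with no further travel), so I'm handing in.

```bash
python3 -c "
from rig import robot
print(robot.sign_off())"
```

```text
the job is handed in; nothing more can be done
None
```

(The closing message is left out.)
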